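Push a dish shuttle through its L-shaped gate

ROBOT

A 6-joint arm with a two-finger parallel gripper is mounted at the origin on a cart in front of the work surface, level with it; the furniture and walls round the work are solid. World frame = base frame: x ahead of the robot, y to its left, z up, the work surface at z = 0. Lengths are in mm, angles in rad, forces in N, time in s.
With the tool pointing down it reaches from about 275 to 750 mm from the base axis. Payload 10.2 kg.
Tool frame: the origin (TCP) lies at the very end of the fingers, on their centre line; the grasp point (between the pads) lies 19 mm behind it; z points along the fingers, y is the line along which they close (so a half turn about z gives the same grasp; the last joint's range is limited). The gripper opens to 85 mm and grips with 20 to 120 N. Pads are 22 mm wide; open, the fingers measure 114 mm over their backs; the gripper's body (76 mm by 85 mm) begins 54 mm behind the grasp point. The pads swing forward as they close: fully open they stand 13 mm farther back than shut.
Start: joints at [-1.364, 0.313, 1.498, -0, 1.331, -0.223], TCP at [218.75, -477.263, 231.294] pointing down, gripper open.
Joint ranges: [-2.94, 2.94], [-0.97, 2.17], [0.19, 2.56], [-1.23, 4.37], [0.02, 3.11], [-2.88, 2.88]. Speed limits (rad/s): [2.39, 2.39, 3.01, 3.14, 3.14, 3.14].

INTERFACE

Orientations are given as a unit quaternion [w, x, y, z].
In Python, from rig import ctrl, optics gives the robot as it stands. The module is installed in compiled form; this text tells all that it offers.
- The arm moves only by the shell command python3 -m handwheel 'ROWS' [FORCE]. ROWS is JSON, a list that holds one entry, the list of rows, each a list of 5 numbers: the gripper command: -1 is fully open, 1 is shut, values between are in proportion, then the shift along the world's x, y, z in units of 50 mm (1.0 is 50 mm), then the turn about the world's z in units of 8 degrees (1.0 is 8 degrees). In form: [[[gripper, tx, ty, tz, twist], ...]]. A call has 1 to 10 rows; each row shifts and turns the commanded pose from where the row before left it; what a row does not reach is not made up. A row lasts 1/10 s, in which the tool goes at most 50 mm and 8.59 degrees, less where a joint would pass 70% of its speed; a pose out of reach is approached as far as the arm can. A call is refused whole if a number of a shift passes 1 or a number of a turn 1, either way. A call with a gripper value outside its range is refused whole. The fingers move at their own pace and stop on an object; FORCE is the grip in N (left out, the last holds). Time passes only in rows, so rows that do not move let the fingers close. It gives the time, the measured TCP pose, the force, the opening and the grip force at its end, in the units of the state.
- ctrl.sense(): the state, without advancing time (a new reading comes with each control period).
- optics.capture(name): name is "side" or "top" or "wrist"; returns a dict with "img" (400x640x3 uint8, blue, green, red), "K" (3x3 intrinsics, pixels), "dist_coeffs" ([k1, k2, p1, p2, k3] as OpenCV has them; the pictures are not rectified), "R" (3x3) and "t" (3): a world point X has camera coordinates R X + t. Camera axes: x right, y down, z forward; pixel columns grow to the right and rows downward; lengths in mm; the calibration is good to about 2 mm. A picture is of the moment at which its call begins. There is no depth.
- ctrl.finish_job(): hands the job in; it is judged then, once.
The state is a dict: "time_s": time; "joints": joint angles; "dq": joint speeds; "tau": joint torques, N m; "eef_pos": TCP position; "ee_rot": TCP orientation; "force": force on the tool from outside, world axes, zero at the start; "wrist_torque": the same for the moment, N m; "grip_width": opening from 0.0 (shut) to 1.0 (fully open); "grip_force": force on a finger pad.
Only numpy, scipy, OpenCV 4.12 (cv2) and the standard library are available. Lean on these libraries where they do the work, as an engineer would, in place of code of your own. Each camera call takes 0.05 s, during which the arm holds its last target. There are 200 camera calls.

TASK

Bring the dish over the viewing window: with closed fingers, push the red knob along the L-shaped slot to the corner and then sideways to the end of the short leg, and leave it there. Push gently, only on the knob and without pinching or gripping it; the dish stays in its cradle untouched, and nothing else on the bench is moved.

Things in the scene. Friction and masses are not known exactly. Their poses are not given: they have to be found in the camera images.
- fixture: the shuttle's blue base with raised aluminium gate plate, fixed. Origin on the bench (z = 0) under the start of the slot; x runs along the slot's long leg from its start (white dot) to the corner, y to the left of that, z up. Base x -45 to 120, y -90 to 150 mm, 8 mm high; gate plate x -30 to 110, y -82 to 22 mm, top 28 mm above the bench. Viewing window: dark disc at x 80, y 60
- knob (a point): centre of the red upright round knob: 30 mm diameter, 50 mm high, 34 to 84 mm above the bench (this point at 59 mm). It stands on a 10 mm steel pin that runs in the slot, and is part of the carriage, which slides without turning and cannot be lifted. It takes about 1 to 5 N to push and stays where it is left
- gate_corner (a point): where the knob's centre is when the pin stands in the corner of the slot (14 mm wide), at the knob's mid height
- gate_end (a point): where the knob's centre is when the pin stands at the end of the short leg (beside the green dot), 45 mm to the fixture's -y side of the corner, at the knob's mid height
- cross (a joint): travel of the carriage along the fixture's +x, m: 0 at the start of the slot, 0.080 at the corner (about 2 mm of play; solid stop at 0.082)
- carriage (a joint): travel of the carriage (black, with knob and dish cradle) sideways along the fixture's -y, m: 0 in the long leg, 0.045 at the end of the short leg (solid stop at 0.047); the slot frees this motion only at the corner
- cradle: square black frame of the carriage in which the dish lies: 74 x 74 mm outside, 58.6 mm inside, rim top 26.5 mm above the bench; origin at the centre of the dish's seat, 18 mm above the bench, 105 mm to the fixture's +y side of the knob
- dish: round culture dish with lid, 57 mm diameter, 15 mm high, loose in the cradle with a little play; origin at the centre of its underside; its top is 33 mm above the bench
- tube50_a: bystander: standing 50 ml tube with blue cap, 33 mm diameter, 115 mm high, origin at the centre of its foot; beside the fixture
- tube50_b: bystander: standing 50 ml tube with red cap, 33 mm diameter, 115 mm high, origin at the centre of its foot; beside the fixture
- amber_bottle: bystander: brown bottle with black cap, 45 mm diameter, 90 mm high, origin at the centre of its foot
- dropper: bystander: small white dropper bottle, 29 mm diameter, 60 mm high, origin at the centre of its foot
- tape: bystander: roll of masking tape lying flat, 66 mm diameter, 18 mm high, origin at the centre of its underside
- marker: bystander: felt marker with blue cap lying along its own y axis, 13 x 137 x 15 mm, origin at the centre of its underside
There are look-alikes about, which are no part of the job. What is shaped like the dish but purple is not meant.

How it is judged (in metres and radians):
On the way:
1. the knob has been pushed along the long leg into the corner (value of joint cross above 0.074 m and value of joint carriage below 0.02 m), for 0.05 s.
At the end, for the whole second after the job is handed in: The knob stands at the end of the short leg (within 4 mm of its 45 mm sideways travel, within 6 mm of the 80 mm along), at rest, and the dish lies in its cradle within 6 mm of the seat (value of joint cross above 0.074 m and value of joint carriage above 0.041 m and velocity of joint carriage below 0.01 m/s and distance between dish and cradle below 0.006 m and linear speed of dish below 0.02 m/s); the robot touches nothing.
It fails at once if the knob or carriage is pressed or gripped with more than 30 N (contact force between the fingers and carriage above 30 N).
It fails at once if the robot touches the dish or its cradle (contact force between any of the fingers, the arm and dish above 0.5 N or contact force between any of the fingers, the arm and cradle above 0.5 N).
It fails at once if the dish is lifted or leaves its cradle (distance between dish and cradle above 0.012 m).
It fails at once if a bystander is moved by more than 15 mm (distance of any of tube50_a, tube50_b, amber_bottle, dropper, tape, marker from where it was at the start of the episode above 0.015 m).
It also fails if it takes over 45 s, if anything falls off the work surface, if the arm or the gripper's body presses on something with over 40 N, if the wrist force passes 120 N, or if a joint passes its speed limit or range.

## Working session

There is one attempt and no reset: what is moved stays moved. The work goes in short steps, Python scripts to look and compute and a shell command to move; the robot and the scene stay as the last step left them, time stands still between calls to the robot, and variables do not carry over. Pictures are saved under pics/ and viewed, at most 10 in all, crops included, and the job is handed in when it is done.

```bash
mkdir -p pics; cat > h.py <<'E'
import numpy as np, cv2
from rig import ctrl, optics
def ray(c,uv):
    p=cv2.undistortPoints(np.array([[uv]],float),np.array(c["K"],float),np.array(c["dist_coeffs"],float))[0,0]
    R=np.array(c["R"]);t=np.array(c["t"]).ravel()
    return -R.T@t, R.T@np.array([p[0],p[1],1])
def onplane(c,uv,z):
    o,d=ray(c,uv); return o+d*(z-o[2])/d[2]
def blobs(img,lo,hi,amin=30):
    h=cv2.cvtColor(img,cv2.COLOR_BGR2HSV); m=cv2.inRange(h,np.array(lo),np.array(hi))
    n,l,s,c=cv2.connectedComponentsWithStats(m)
    return [(s[i].tolist(),c[i].round(1).tolist()) for i in range(1,n) if s[i][4]>=amin]
E
python3 - <<'E'
from h import *
for n in("top","side"):
    c=optics.capture(n); cv2.imwrite(f"pics/{n}1.png",c["img"])
    print(n,"cam",ray(c,(320,200))[0].round())
    for nm,lo,hi in(("red",(0,150,80),(6,255,255)),("red2",(174,150,80),(180,255,255)),("green",(45,100,60),(85,255,255)),("blue",(100,120,50),(125,255,255))):
        print(nm,blobs(c["img"],lo,hi))
E
```

```text
top cam [ 390. -104. 1510.]
red [([272, 186, 10, 9, 70], [276.2, 190.2])]
red2 []
green [([320, 88, 6, 7, 35], [322.4, 91.2])]
blue [([280, 80, 50, 27, 826], [305.2, 94.2]), ([167, 91, 13, 12, 79], [172.7, 97.0]), ([310, 148, 10, 10, 85], [314.6, 152.4]), ([298, 153, 11, 45, 60], [303.2, 175.6]), ([225, 157, 43, 33, 786], [243.8, 174.8]), ([393, 189, 37, 34, 707], [410.6, 205.6]), ([237, 197, 69, 19, 322], [273.8, 204.5]), ([348, 237, 16, 12, 77], [355.6, 242.5])]
side cam [ 431. -976. 1173.]
red [([360, 41, 10, 10, 73], [364.2, 45.5]), ([310, 151, 10, 17, 138], [315.1, 159.2]), ([426, 152, 7, 8, 41], [429.2, 155.5]), ([324, 178, 10, 10, 84], [328.6, 182.3])]
red2 []
green [([422, 177, 8, 7, 45], [426.0, 179.8])]
blue [([385, 60, 10, 12, 79], [389.3, 66.2]), ([315, 130, 35, 30, 527], [330.1, 143.0]), ([289, 141, 34, 58, 357], [303.2, 171.2]), ([413, 148, 13, 20, 132], [419.6, 156.9]), ([405, 154, 38, 55, 861], [423.4, 187.3]), ([353, 170, 12, 12, 101], [358.2, 175.7]), ([335, 186, 16, 7, 50], [342.5, 189.3]), ([260, 234, 14, 17, 104], [267.2, 241.6]), ([292, 269, 43, 48, 1189], [313.1, 293.5])]
```

View pics/top1.png

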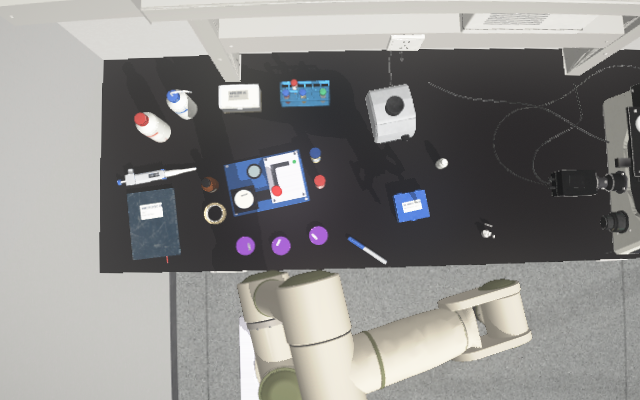

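View pics/side1.png

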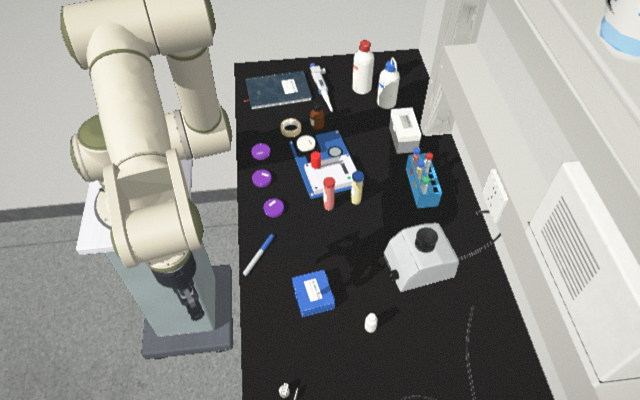

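The top view shows the knob at (276,190), the fixture around (267,182), and the tubes at (315,155) and (320,182). In the side view the knob is at (315,159). I'll enlarge both next.

```bash
python3 - <<'E'
from h import *
a=cv2.imread("pics/top1.png")[140:225,215:335]; b=cv2.imread("pics/side1.png")[110:220,270:390]
a=cv2.resize(a,None,fx=6,fy=6,interpolation=cv2.INTER_CUBIC)[:,:]; cv2.imwrite("pics/a.png",a)
c=optics.capture("top"); s=optics.capture("side")
print("knob top",onplane(c,(276.2,190.2),80),"side",onplane(s,(315.1,159.2),59))
o1,d1=ray(c,(276.2,190.2));o2,d2=ray(s,(315.1,157));
k=np.linalg.lstsq(np.c_[d1,-d2],o2-o1,rcond=None)[0];print(o1+d1*k[0],o2+d2*k[1])
img=c["img"]
h=cv2.cvtColor(img,cv2.COLOR_BGR2HSV)
m=cv2.inRange(h,np.array((100,120,50)),np.array((125,255,255)))
m[:,:215]=0;m[:,312:]=0;m[:145]=0;m[222:]=0
p=np.argwhere(m)[:,::-1].astype(np.float32)
hull=cv2.convexHull(p); box=cv2.boxPoints(cv2.minAreaRect(hull)); 
print(box.round(1).tolist()); print([onplane(c,q,8).round(1).tolist() for q in box])
E
```

```text
knob top [527.11120241  29.89201394  80.        ] side [526.9884512   32.77117217  59.        ]
[527.99102026  30.75507418  70.80339037] [526.93130902  30.74414274  70.70098444]
[[223.39999389648438, 164.8000030517578], [310.5, 146.5], [321.29998779296875, 197.89999389648438], [234.3000030517578, 216.1999969482422]]
[[617.3, 199.7, 8.0], [667.5, -71.9, 8.0], [506.9, -101.5, 8.0], [456.9, 167.3, 8.0]]
```

View pics/a.png

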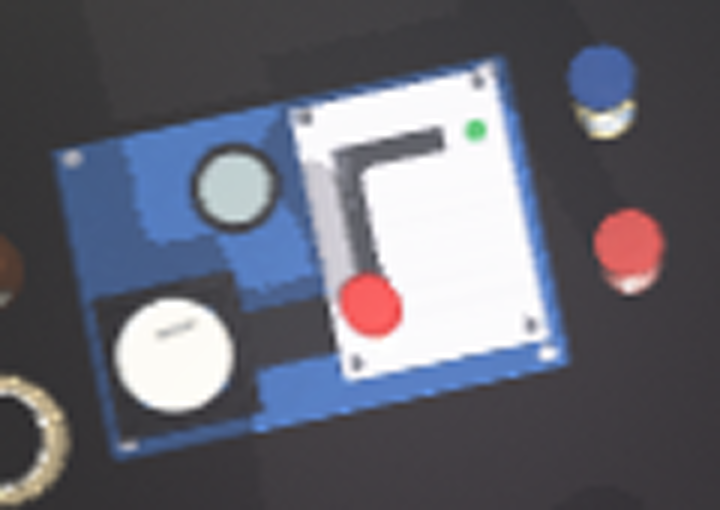

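The crop shows the fixture's corners at about (55,150), (500,60), (565,362) and (118,458). The slot runs up from the knob and then right towards the green dot.

```bash
python3 - <<'E'
from h import *
from scipy.spatial.transform import Rotation as Ro
c=optics.capture("top")
f=lambda u,v,z:onplane(c,(215+(u+.5)/6-.5,140+(v+.5)/6-.5),z)[:2]
A,B,C,D=[f(*q,8) for q in((55,150),(500,60),(565,362),(118,458))]
print(A,B,C,D,[np.degrees(np.arctan2(v[1],v[0])) for v in(B-C,A-D)],[np.degrees(np.arctan2(-v[0],v[1])) for v in (A-B,D-C)])
print("origin", [(P+0).round() for P in (A,B,C,D)])
th=np.arctan2(*(B-C+A-D)[::-1]); R=np.array([[np.cos(th),-np.sin(th)],[np.sin(th),np.cos(th)]])
for P,l in zip((A,B,C,D),((120,150),(120,-90),(-45,-90),(-45,150))): print("org",P-R@np.array(l))
print("tubes",f(602,76,115),f(629,243,115),"green",f(475,130,28))
print("dish",f(175,353,33))
s=ctrl.sense(); Rm=Ro.from_quat(s["ee_rot"],scalar_first=True).as_matrix(); print(s["eef_pos"],Rm.round(3), "toolx yaw",np.degrees(np.arctan2(Rm[1,0],Rm[0,0])), "th",np.degrees(th))
E
```

```text
[617.97620554 198.70561262] [658.73551743 -32.76842384] [501.5646408  -62.89085058] [457.84463627 167.33600644] [np.float64(10.849404440461587), np.float64(11.08381984614275)] [np.float64(9.986602534657509), np.float64(10.75241887579921)]
origin [array([618., 199.]), array([659., -33.]), array([502., -63.]), array([458., 167.])]
org [528.7065465   28.61467231]
org [523.80430404  32.75689686]
org [528.61960685  34.02678874]
org [530.56115668  28.63738474]
tubes [630.58009507 -86.60915127] [549.73982175 -97.60755313] green [619.45468004 -20.29119787]
dish [509.07854999 133.27760576]
[ 218.7185254  -477.1728637   231.03771668] [[ 0.909  0.417 -0.   ]
 [ 0.417 -0.909  0.001]
 [ 0.    -0.001 -1.   ]] toolx yaw 24.625839946172945 th 10.967752245982489
```

```bash
python3 -m handwheel '[[[1,0.5,0.9,0,-0.2],[1,0.5,0.9,0,-0.2],[1,0.5,0.9,0,-0.2],[1,0.5,0.9,0,-0.2],[1,0.5,0.9,0,-0.2],[1,0.5,0.9,0,-0.2],[1,0.5,0.9,0,-0.2],[1,0.5,0.9,0,-0.2],[1,0.5,0.9,0,-0.15],[1,0,0,0,0]]]' 20
```

```text
time_s: 1.25
eef_pos: [438.7, -79.2, 231.3]
ee_rot: [-0.0, 0.995, 0.096, 0.0]
force: [0.0, 0.1, -0.3]
grip_width: -0.001
grip_force: 0.0
```

```bash
python3 -m handwheel '[[[1,0.2,0.5,0,0],[1,0.2,0.5,0,0],[1,0.2,0.5,0,0],[1,0.15,0.5,-0.5,0],[1,0,0,-0.5,0],[1,0,0,-0.5,0],[1,0,0,-0.2,0],[1,0,0,0,0]]]'; python3 - <<'E'
from h import *
c=optics.capture("wrist"); cv2.imwrite("pics/w1.png",c["img"])
for b in blobs(c["img"],(0,150,80),(6,255,255),200): print(b, onplane(c,b[1],80), onplane(c,b[1],60))
E
```

```text
time_s: 2.05
eef_pos: [474.3, 15.7, 145.5]
ee_rot: [-0.0, 0.996, 0.092, -0.001]
force: [0.1, -0.5, 0.5]
grip_width: 0.002
grip_force: 0.0
([293, 118, 39, 41, 1236], [311.8, 138.0]) [529.91125581  30.41798072  80.        ] [528.22527963  30.46452308  60.        ]
([485, 121, 60, 53, 2484], [514.6, 146.5]) [ 552.27212025 -119.39683535   80.        ] [ 552.73862938 -133.77165817   60.        ]
```

View pics/w1.png

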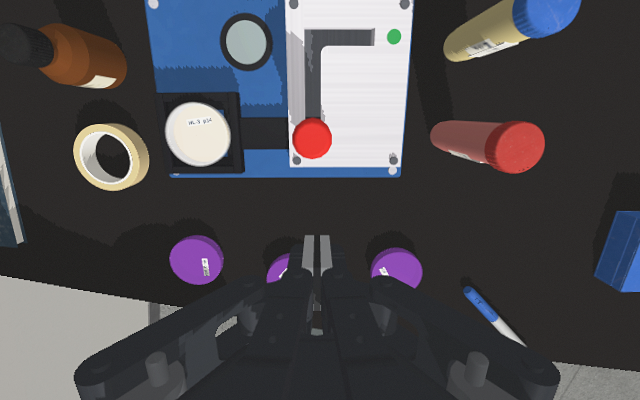

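```bash
python3 -m handwheel '[[[1,0,0.04,-0.4,0],[1,0,0.04,-0.5,0],[1,0,0,-0.5,0],[1,0,0,-0.5,0],[1,0.196,0.038,0,0],[1,0.196,0.038,0,0],[1,0.1,0.019,0,0],[1,0.1,0.019,0,0],[1,0.1,0.019,0,0],[1,0.1,0.019,0,0]]]'; python3 -m handwheel '[[[1,0.1,0.019,0,0],[1,0.1,0.019,0,0],[1,0.1,0.019,0,0],[1,0.1,0.019,0,0]]]'
```

```text
time_s: 3.1
eef_pos: [514.8, 27.7, 51.7]
ee_rot: [0.0, 0.996, 0.093, 0.0]
force: [-1.4, -0.4, 1.8]
grip_width: 0.002
grip_force: 0.8
time_s: 3.5
eef_pos: [534.8, 31.6, 51.3]
ee_rot: [-0.0, 0.996, 0.093, -0.0]
force: [-2.0, -0.1, 1.1]
grip_width: -0.003
grip_force: 0.8
```

```bash
python3 -m handwheel '[[[1,0.1,0.019,0,0],[1,0.1,0.019,0,0],[1,0.1,0.019,0,0],[1,0.1,0.019,0,0],[1,0.1,0.019,0,0],[1,0.1,0.019,0,0],[1,0.1,0.019,0,0],[1,0.1,0.019,0,0],[1,0,0,0,0]]]';  python3 - <<'E'
from h import *
c=optics.capture("wrist"); cv2.imwrite("pics/w2.png",c["img"])
for b in blobs(c["img"],(0,150,80),(6,255,255),200): print(b, onplane(c,b[1],80))
E
```

```text
time_s: 4.4
eef_pos: [575.1, 39.3, 51.3]
ee_rot: [-0.0, 0.996, 0.093, 0.0]
force: [0.3, -0.7, -0.2]
grip_width: -0.002
grip_force: 0.0
([286, 174, 65, 82, 4121], [318.2, 215.8]) [606.52222485  45.12623375  80.        ]
([569, 371, 71, 29, 1617], [607.6, 387.1]) [ 534.51869488 -136.01036066   80.        ]
```

View pics/w2.png

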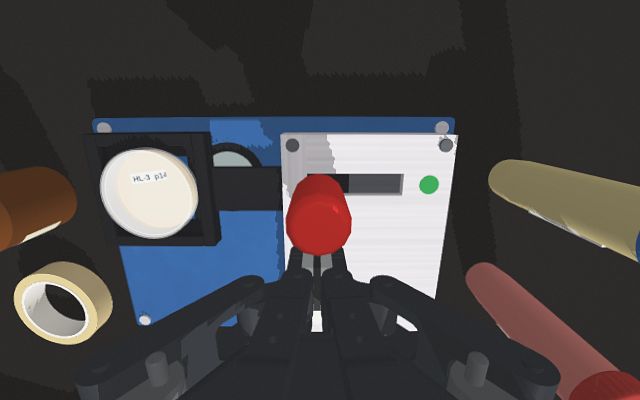

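The knob is near the corner, at about (318,215) in the wrist picture, with the short leg opening to its right. I'll finish the long leg with small steps.

```bash
python3 -m handwheel '[[[1,0.04,0.008,0,0],[1,0.04,0.008,0,0],[1,0.04,0.008,0,0]]]'; python3 -m handwheel '[[[1,0.02,0.004,0,0],[1,0,0,0,0]]]';  python3 - <<'E'
from h import *
c=optics.capture("wrist")
im=c["img"]
for b in blobs(im,(0,150,80),(6,255,255),200): print(b)
c=optics.capture("side")
for b in blobs(c["img"],(0,150,80),(6,255,255),20): print(b, onplane(c,b[1],59))
E
```

```text
time_s: 4.75
eef_pos: [580.3, 40.4, 51.2]
ee_rot: [-0.0, 0.996, 0.093, -0.0]
force: [-0.5, -0.3, -0.3]
grip_width: 0.001
grip_force: 0.7
time_s: 4.95
eef_pos: [581.5, 40.6, 51.3]
ee_rot: [-0.0, 0.996, 0.093, 0.0]
force: [-0.6, -0.2, -0.3]
grip_width: -0.001
grip_force: 0.2
([287, 175, 65, 82, 4111], [318.5, 216.9])
([570, 382, 70, 18, 872], [606.0, 392.2])
([360, 41, 10, 10, 68], [364.3, 45.7]) [762.34555212 555.24853081  59.        ]
([338, 145, 9, 18, 88], [342.2, 155.6]) [607.72299458  37.16108535  59.        ]
([426, 153, 7, 6, 38], [429.2, 155.6]) [861.20733325   5.78458928  59.        ]
([324, 178, 11, 10, 85], [328.7, 182.3]) [555.36133367 -59.22684572  59.        ]
```

```bash
python3 -m handwheel '[[[1,0.02,0.004,0,0],[1,0,0,0,0]]]'; python3 -m handwheel '[[[1,0.02,0.004,0,0],[1,0,0,0,0]]]'
```

```text
time_s: 5.25
eef_pos: [582.5, 40.7, 51.3]
ee_rot: [0.0, 0.996, 0.093, 0.0]
force: [-0.9, 0.0, -0.2]
grip_width: 0.0
grip_force: 0.3
time_s: 5.45
eef_pos: [583.4, 40.9, 51.3]
ee_rot: [0.0, 0.996, 0.093, -0.0]
force: [-1.7, -0.2, 0.8]
grip_width: -0.001
grip_force: 0.9
```

```bash
python3 -m handwheel '[[[1,0.02,0.004,0,0],[1,0,0,0,0]]]'; python3 -m handwheel '[[[1,0.02,0.004,0,0],[1,0,0,0,0]]]'
```

```text
time_s: 5.65
eef_pos: [583.7, 40.9, 51.3]
ee_rot: [0.0, 0.996, 0.093, -0.001]
force: [-6.0, -1.8, 3.5]
grip_width: -0.0
grip_force: 3.3
time_s: 5.85
eef_pos: [583.9, 41.0, 51.3]
ee_rot: [0.0, 0.996, 0.093, -0.002]
force: [-11.5, -3.5, 6.5]
grip_width: -0.002
grip_force: 5.9
```

Solid stop reached in the corner. I'll back off and go round to the knob's +y side, above the carriage arm.

```bash
python3 -m handwheel '[[[1,-0.196,-0.038,0,0],[1,-0.196,-0.038,0,0],[1,-0.048,0.245,0,0],[1,-0.048,0.245,0,0],[1,-0.047,0.245,0,0],[1,-0.047,0.245,0,0],[1,0.23,0.045,0,0],[1,0.23,0.045,0,0],[1,0.23,0.045,0,0],[1,0.23,0.045,0,0]]]'; python3 -m handwheel '[[[1,0,0,0,0]]]'; python3 - <<'E'
from h import *
c=optics.capture("wrist"); cv2.imwrite("pics/w3.png",c["img"])
E
```

```text
time_s: 6.85
eef_pos: [602.7, 96.7, 51.2]
ee_rot: [-0.0, 0.996, 0.093, 0.0]
force: [-0.6, -0.6, -0.0]
grip_width: -0.001
grip_force: 0.0
time_s: 6.95
eef_pos: [603.1, 96.5, 51.2]
ee_rot: [0.0, 0.996, 0.093, 0.0]
force: [0.6, -0.1, -0.3]
grip_width: -0.002
grip_force: 0.0
```

View pics/w3.png

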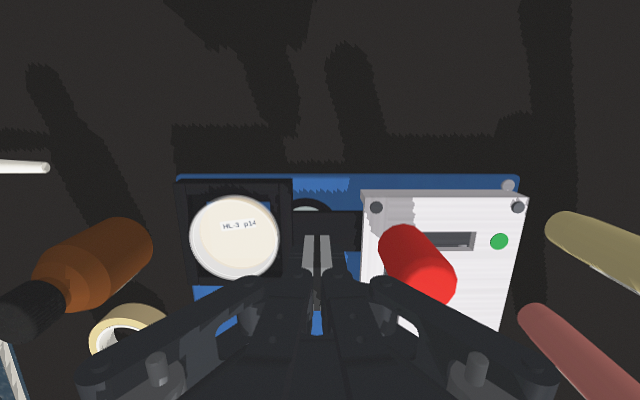

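The wrist picture shows the closed fingers between the dish (235,238) and the knob (418,265), clear of both. I'll raise slightly so only the fingertips bear on the knob, then push towards -y.

```bash
python3 -m handwheel '[[[1,-0.06,-0.01,0.24,0],[1,0.038,-0.196,0,0],[1,0.019,-0.098,0,0],[1,0.019,-0.098,0,0],[1,0.019,-0.098,0,0]]]'; python3 -m handwheel '[[[1,0.019,-0.098,0,0],[1,0.019,-0.098,0,0],[1,0.019,-0.098,0,0],[1,0.019,-0.098,0,0]]]'; python3 - <<'E'
from h import *
c=optics.capture("wrist"); cv2.imwrite("pics/w4.png",c["img"])
E
```

```text
time_s: 7.5
eef_pos: [603.9, 70.1, 63.2]
ee_rot: [-0.0, 0.996, 0.092, -0.0]
force: [-1.3, 1.9, 0.7]
grip_width: -0.001
grip_force: 1.2
time_s: 7.9
eef_pos: [607.7, 50.6, 63.2]
ee_rot: [-0.0, 0.996, 0.093, -0.0]
force: [-2.0, 2.5, 0.8]
grip_width: -0.002
grip_force: 1.3
```

View pics/w4.png

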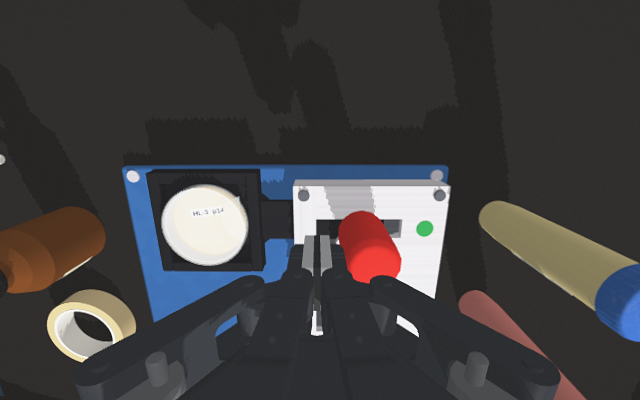

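The knob (370,247) is sliding along the short leg; the dish is still seated.

```bash
python3 -m handwheel '[[[1,0.019,-0.098,0,0],[1,0.019,-0.098,0,0],[1,0.019,-0.098,0,0],[1,0.008,-0.04,0,0],[1,0,0,0,0]]]'; python3 -m handwheel '[[[1,0.004,-0.02,0,0],[1,0.004,-0.02,0,0],[1,0,0,0,0]]]';python3 - <<'E'
from h import *
c=optics.capture("side")
for b in blobs(c["img"],(0,150,80),(6,255,255),20): print(b, onplane(c,b[1],59))
E
```

```text
time_s: 8.45
eef_pos: [611.3, 33.7, 63.3]
ee_rot: [0.0, 0.996, 0.092, 0.0]
force: [0.1, 0.6, 0.1]
grip_width: -0.001
grip_force: 0.0
time_s: 8.75
eef_pos: [611.6, 32.2, 63.3]
ee_rot: [-0.0, 0.996, 0.093, 0.0]
force: [-0.3, 1.0, 0.4]
grip_width: -0.002
grip_force: 0.7
([360, 41, 10, 10, 65], [364.3, 45.6]) [762.44544928 555.8313483   59.        ]
([426, 153, 7, 6, 38], [429.2, 155.6]) [861.20733325   5.78458928  59.        ]
([342, 155, 11, 17, 150], [346.8, 163.0]) [616.82591665   6.65203775  59.        ]
([324, 178, 11, 10, 86], [328.8, 182.3]) [555.64132425 -59.26129993  59.        ]
```

Knob y is about 6 mm, and the end is near 1.6. I'll keep going in small steps until the stop is felt.

```bash
python3 -m handwheel '[[[1,0.004,-0.02,0,0],[1,0.004,-0.02,0,0],[1,0,0,0,0]]]'; python3 -m handwheel '[[[1,0.004,-0.02,0,0],[1,0,0,0,0]]]'; python3 -m handwheel '[[[1,0.004,-0.02,0,0],[1,0,0,0,0]]]'
```

```text
time_s: 9.1
eef_pos: [612.0, 30.1, 63.3]
ee_rot: [0.0, 0.996, 0.093, 0.0]
force: [-0.4, 1.7, -0.2]
grip_width: 0.004
grip_force: 0.7
time_s: 9.3
eef_pos: [612.1, 29.1, 63.3]
ee_rot: [0.0, 0.996, 0.093, 0.0]
force: [0.4, 0.8, -0.5]
grip_width: 0.003
grip_force: 0.7
time_s: 9.5
eef_pos: [612.3, 28.1, 63.3]
ee_rot: [0.0, 0.996, 0.093, 0.0]
force: [0.0, 1.9, -0.3]
grip_width: -0.001
grip_force: 0.7
```

```bash
python3 -m handwheel '[[[1,0.004,-0.02,0,0],[1,0,0,0,0]]]'; python3 -m handwheel '[[[1,0.004,-0.02,0,0],[1,0,0,0,0]]]'; python3 -m handwheel '[[[1,0.004,-0.02,0,0],[1,0,0,0,0]]]'
```

```text
time_s: 9.7
eef_pos: [612.5, 27.1, 63.3]
ee_rot: [0.0, 0.996, 0.093, 0.0]
force: [0.1, 2.5, 0.2]
grip_width: -0.001
grip_force: 0.7
time_s: 9.9
eef_pos: [612.6, 26.4, 63.3]
ee_rot: [-0.0, 0.996, 0.093, -0.0]
force: [0.5, 3.2, 0.5]
grip_width: -0.003
grip_force: 1.7
time_s: 10.1
eef_pos: [612.7, 26.1, 63.3]
ee_rot: [-0.001, 0.996, 0.093, -0.0]
force: [-0.7, 6.5, 1.1]
grip_width: -0.005
grip_force: 3.5
```

The end stop is felt. I'll back off sideways, lift and check.

```bash
python3 -m handwheel '[[[1,-0.019,0.098,0,0],[1,-0.038,0.196,0,0],[1,-0.019,0.098,0,0],[1,0,0,0.4,0],[1,0,0,0.8,0],[1,0,0,0.8,0],[1,-0.5,0,0.5,0],[1,-0.7,0,0,0],[1,-0.7,0,0,0],[1,0,0,0,0]]]'; python3 - <<'E'
from h import *
c=optics.capture("wrist"); cv2.imwrite("pics/w5.png",c["img"])
for n in("top","side"):
  c=optics.capture(n)
  for b in blobs(c["img"],(0,150,80),(6,255,255),20): print(n,b, onplane(c,b[1],59 if n=="side" else 80))
E
```

```text
time_s: 11.1
eef_pos: [510.8, 45.5, 188.4]
ee_rot: [-0.0, 0.996, 0.093, -0.001]
force: [0.9, -1.2, 0.7]
grip_width: 0.003
grip_force: 0.0
top ([282, 155, 9, 11, 75], [286.2, 160.3]) [614.82305488  -1.03812209  80.        ]
side ([360, 41, 10, 10, 67], [364.3, 45.7]) [762.34555212 555.24853081  59.        ]
side ([426, 153, 7, 7, 39], [429.2, 155.7]) [861.10948561   5.39567343  59.        ]
side ([342, 157, 11, 16, 143], [347.3, 164.5]) [617.40059017   0.71027318  59.        ]
side ([324, 178, 10, 10, 84], [328.6, 182.3]) [555.08134184 -59.19239134  59.        ]
```

View pics/w5.png

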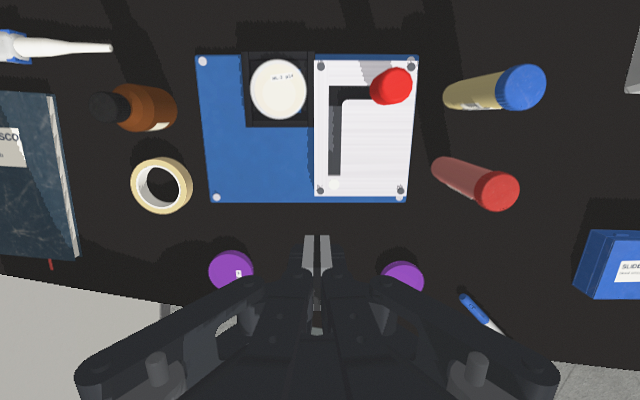

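The knob (391,87) is at the end of the short leg. It has travelled about 80 mm along and 47 mm sideways. The dish sits in its cradle over the window and the bystanders haven't moved.

```bash
python3 -c "
from rig import ctrl
print(ctrl.finish_job())"
```

```text
the job is handed in; nothing more can be done
None
```

The knob stands at the end of the short leg (measured about 80 mm along, 47 mm sideways), the dish is in its cradle over the viewing window, and the job was handed in at about 11 s; no verdict came back.

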